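# Load the grinding wheel in the truing stand

### The job

Lift the brick-red grinding wheel up and off its hook on the blue rack and hang it on the arbor of the green truing stand, then let go and push the red-handled tailstock fully home against its stop so that the wheel is captive. Run the tailstock back first if it is in the way. The wheel is brittle: never drop it or set it down on the bench, and leave the other hung parts and the loose things on the bench where they are.

Things in the scene. Friction and masses are not known exactly. Their poses are not given: they have to be found in the camera images.
- wheel: Brick-red grinding wheel, a thick ring: 130 mm outside diameter, 40 mm bore, 20 mm thick, about 0.55 kg. Origin at its centre; own x is its axis. It hangs upright by its bore on one of the rack's three hooks, its centre 15 mm below the hook bar's centre line. The top of its rim is free to grip across the 20 mm thickness from above.
- rack: Blue steel frame, fixed; origin on the bench under its middle. Rail along own y, 440 mm long, 16 thick, top z = 0.21. Hooks at own y = -0.14, 0, 0.14: 10 mm bars, centre z = 0.20, running to own -x, upturned at x = -0.085, tip top z = 0.216, end x = -0.094. Things hang at own x = -0.045: to pass the tip the wheel rises 12 to 28 mm, then goes 65 mm or more along own -x.
- stand: Green truing stand, fixed; base 290 (own x) by 110 mm, 33 mm high, origin on the bench under its centre. Headstock at own x = 0.085 to 0.13, top z = 0.148. A level 20 mm arbor runs along own x at y = 0, z = 0.125, from the headstock flange (x = 0.085) to its free end (x = 0.010). A wheel hung anywhere on it rests with its centre 10 mm below the arbor's centre line.
- arbor_root (a point): Point on the arbor's centre line where it leaves the headstock flange.
- arbor_tip (a point): Centre of the arbor's free end, 75 mm from the root.
- tail (a joint): Travel of the tailstock, m: 0 = fully home against its stop, its nose (44 mm diameter) over the arbor's end, 65 mm from the headstock flange; grows as it runs back along the stand's own -x, to 0.10 (90 mm between nose and arbor end). About 4 N of friction; stays where left. Starts part-way.
- tail_handle (a point): Middle of the top edge of the tailstock's red upright push plate: 12 mm thick along the stand's own x, 50 mm wide along y, z = 0.147 to 0.182. It stands on a block 40 mm long, 46 mm wide, top z = 0.147; the nose face is 35 mm from here toward the arbor. Push the plate on either face.
- buff: Black rubber wheel, 112 mm diameter, 24 mm thick, 40 mm bore, hung on another hook; leave it. Origin at its centre.
- guard: Yellow half-round grinder guard with a steel collar, about 130 mm wide, hung on another hook; leave it. Origin at the collar's centre.
- spray: Spray can, 60 mm diameter, 165 mm tall, standing between robot and equipment; leave it. Origin under it.
- tin: Plain metal tin, 72 mm diameter, 85 mm tall, standing under the rack's hooks; leave it. Origin under it.
- carton: Cardboard carton 75 x 110 x 55 mm in front of the rack; leave it. Origin under it.
- driver: Orange screwdriver, 200 mm, lying behind the equipment; leave it.
- clamp: Bar clamp, 200 mm, lying on the bench near the robot; leave it.
Not all that is in view belongs to the job. Of the things like the wheel, leave any that is turquoise; of the rest the smaller one is meant.

How it is judged:
By the outcome, as a careful person would: the job done as asked, in the order asked, and still so for the second after the job is handed in, with the robot touching nothing.
It also fails if it takes over 72 s, if anything falls off the work surface, if the arm or the gripper's body presses on something with over 40 N, if the wrist force passes 120 N, or if a joint passes its speed limit or range.

### The arm

A 6-joint arm with a two-finger parallel gripper is mounted at the origin on the work surface. World frame = base frame: x ahead of the robot, y to its left, z up, the work surface at z = 0. Lengths are in mm, angles in rad, forces in N, time in s.
With the tool pointing down it reaches from about 275 to 750 mm from the base axis. Payload 10.2 kg.
Tool frame: the origin (TCP) lies midway between the tips of the shut fingers; the grasp point (between the pads) lies 19 mm behind it (ctrl.grasp_offset is the distance from the TCP to the grasp point, in mm); z points along the fingers, y is the line along which they close (so a half turn about z gives the same grasp; the last joint's range is limited). The gripper opens to 85 mm and grips with 20 to 120 N. Pads are 22 mm wide; open, the fingers measure 114 mm over their backs; the gripper's body (76 mm by 85 mm) begins 54 mm behind the grasp point. The pads swing forward as they close: fully open they stand 13 mm farther back than shut.
Start: joints at [-1.411, 0.313, 1.498, -0, 1.331, -0.223], TCP at [196.085, -487.013, 231.294] pointing down, gripper open.
Joint ranges: [-2.94, 2.94], [-0.97, 2.17], [0.19, 2.56], [-1.23, 4.37], [0.02, 3.11], [-2.88, 2.88]. Speed limits (rad/s): [2.39, 2.39, 3.01, 3.14, 3.14, 3.14].

### API

Orientations are given as a unit quaternion [w, x, y, z].
In Python, from rig import ctrl, viewer, models gives the robot as it stands. The module is installed in compiled form; this text tells all that it offers.
- The arm moves only by the shell command python3 -m pendant 'ROWS' [OPENING] [FORCE]. ROWS is text: rows parted by semicolons, each of 4 numbers parted by spaces: the shift along the tool's x, y, z in m, then the turn about the tool's z in rad. In form: x y z yaw; .... A call has 1 to 10 rows; each row shifts and turns the commanded pose from where the row before left it, along the tool's axes as they then stand; what a row does not reach is not made up. A row lasts 1/8 s, in which the tool goes at most 62.5 mm and 10.7 degrees, less where a joint would pass 70% of its speed; a pose out of reach is approached as far as the arm can. A call is refused whole if a number of a shift passes 0.0625 or a number of a turn 0.188, either way. A call with a gripper value outside its range is refused whole. OPENING is the opening, from 0 (shut) to 1 (fully open), set as the call begins (- or left out, the last holds). The fingers move at their own pace and stop on an object; FORCE is the grip in N (left out, the last holds). Time passes only in rows, so rows that do not move let the fingers close. It gives the time, the measured TCP pose, the force, the opening and the grip force at its end, in the units of the state.
- ctrl.sense(): the state, without advancing time (a new reading comes with each control period).
- viewer.capture(name): name is "scene" or "top" or "wrist"; returns a dict with "color" (420x560x3 uint8, red, green, blue), "vertical_fov" (degrees; the focal length in pixels is half the picture's height over the tangent of half this angle, whatever the lens; pixels are square), "cx", "cy" (the principal point, pixels), "dist" ([k1, k2, p1, p2, k3] as OpenCV has them; the pictures are not rectified), "pose" (4x4, takes a point from camera to world coordinates). Camera axes: x right, y down, z forward; pixel columns grow to the right and rows downward; lengths in mm; the calibration is good to about 2 mm. A picture is of the moment at which its call begins. There is no depth.
- ctrl.finish_job(): hands the job in; it is judged then, once.
Trained networks look in the newest picture that a camera, given by its name, has taken for a name from the list of things; names that differ only in an ending like _2 or _b are one class to them, and where a whole thing is asked for, a point or a joint stands for the part that bears it (a point fixed in the world has none). Each returns a list of dicts, best first, with "p" (0 to 1); they miss things now and then, are a little off and sometimes report something else, mostly with a low value. They report only what shows in the picture. A call takes as long as a camera call. They do not tell look-alikes from the thing itself.
- models.boxes_of(camera, query): "at" ([x, y, z] in mm, in world coordinates, good to about 4 mm: the middle of the surface that is visible of it).
The state is a dict: "time_s": time; "joints": joint angles; "dq": joint speeds; "tau": joint torques, N m; "eef_pos": TCP position; "ee_rot": TCP orientation; "force": force on the tool from outside, world axes, zero at the start; "wrist_torque": the same for the moment, N m; "grip_width": opening from 0.0 (shut) to 1.0 (fully open); "grip_force": force on a finger pad.
Only numpy, scipy, OpenCV 4.12 (cv2) and the standard library are available. Lean on these libraries where they do the work, as an engineer would, in place of code of your own. Each camera call takes 0.05 s, during which the arm holds its last target. There are 200 camera calls.

## Working session

There is one attempt and no reset: what is moved stays moved. The work goes in short steps, Python scripts to look and compute and a shell command to move; the robot and the scene stay as the last step left them, time stands still between calls to the robot, and variables do not carry over. Pictures are saved under pics/ and viewed, at most 14 in all, crops included, and the job is handed in when it is done.

```bash
mkdir -p pics; python3 - <<'E'
from rig import ctrl,viewer,models
import cv2,numpy as np
s=ctrl.sense();print(s['time_s'],s['eef_pos'],s['ee_rot'],s['grip_width'],ctrl.grasp_offset)
for c in ['scene','top']:
    d=viewer.capture(c);cv2.imwrite(f'pics/{c}0.png',d['color'][:,:,::-1])
    print(c,d['vertical_fov'],d['cx'],d['cy'],d['dist'],np.round(d['pose'],3).tolist())
    for q in ['wheel','rack','stand','arbor_root','arbor_tip','tail','tail_handle','buff','guard','spray','tin','carton']:
        print(q,[(round(r['p'],2),np.round(r['at']).tolist()) for r in models.boxes_of(c,q)][:4])
E
```

```text
0.0 [ 196.01471007 -486.74671011  230.71973235] [-6.69197503e-04  9.81741385e-01  1.90219360e-01  3.16173995e-06] 0.999618238062537 18.700000000000003
scene 47.6094188521943 281.48754319018707 203.89535545701298 [-0.08216607  0.          0.          0.          0.        ] [[0.114, 0.851, -0.513, 1324.908], [0.993, -0.103, 0.05, -174.207], [-0.011, -0.515, -0.857, 1432.013], [0.0, 0.0, 0.0, 1.0]]
wheel [(0.77, [587.0, -559.0, 116.0]), (0.71, [386.0, -493.0, 106.0]), (0.63, [560.0, -350.0, 215.0]), (0.23, [550.0, -72.0, 179.0])]
rack [(0.94, [602.0, -220.0, 138.0])]
stand [(0.97, [618.0, 182.0, 40.0])]
arbor_root [(0.78, [615.0, 186.0, 36.0])]
arbor_tip [(0.86, [621.0, 181.0, 37.0])]
tail [(0.67, [543.0, 170.0, 116.0])]
tail_handle [(0.91, [543.0, 173.0, 120.0])]
buff [(0.58, [558.0, -211.0, 220.0])]
guard [(0.75, [548.0, -74.0, 179.0])]
spray [(0.21, [321.0, 321.0, 21.0])]
tin [(0.74, [562.0, -301.0, 65.0]), (0.63, [619.0, 183.0, 40.0])]
carton [(0.92, [420.0, -285.0, 59.0])]
top 56.273573273112035 276.4197413014283 213.34374165126414 [-0.07826098  0.          0.          0.          0.        ] [[0.012, -0.997, 0.071, 447.478], [-1.0, -0.014, -0.028, -91.927], [0.028, -0.07, -0.997, 1159.916], [0.0, 0.0, 0.0, 1.0]]
wheel [(0.93, [550.0, -338.0, 234.0]), (0.84, [381.0, -469.0, 152.0]), (0.7, [570.0, -558.0, 122.0])]
rack [(0.73, [593.0, -209.0, 202.0]), (0.42, [526.0, 166.0, 143.0])]
stand [(0.91, [602.0, 190.0, 36.0])]
arbor_root [(0.9, [601.0, 182.0, 34.0])]
arbor_tip [(0.74, [597.0, 182.0, 32.0])]
tail [(0.82, [527.0, 165.0, 142.0])]
tail_handle [(0.93, [527.0, 164.0, 144.0])]
buff [(0.81, [549.0, -206.0, 227.0])]
guard [(0.87, [546.0, -65.0, 165.0])]
spray [(0.92, [414.0, -9.0, 164.0])]
tin [(0.83, [526.0, -298.0, 81.0]), (0.74, [436.0, -280.0, 50.0])]
carton [(0.81, [438.0, -280.0, 51.0]), (0.64, [549.0, -208.0, 229.0])]
```

View pics/scene0.png

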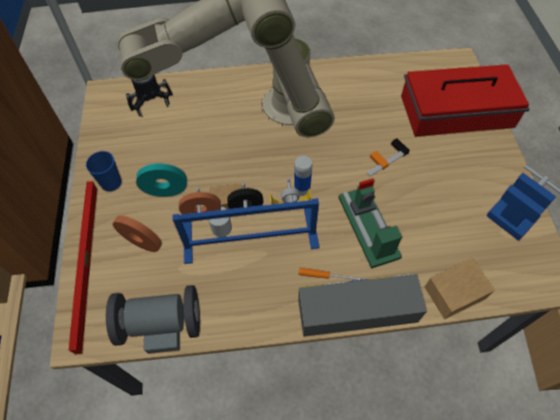

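View pics/top0.png

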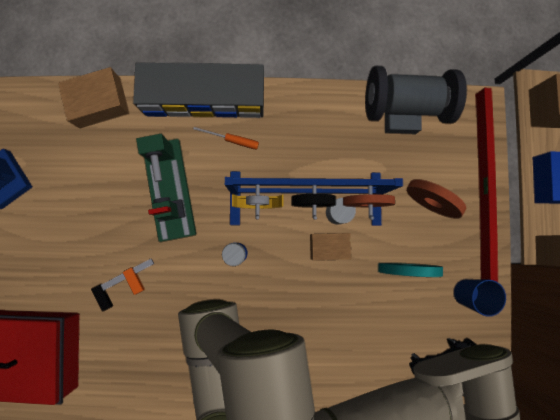

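The hung brick-red wheel is at top (370,200). The bigger look-alike lies at top (437,198) and the turquoise one at (410,270). The stand runs from headstock (153,145) to tailstock (160,210), with the arbor end toward the robot. Next I'll enlarge the crops for precise geometry.

```bash
cat > h.py <<'E'
import numpy as np,cv2
from rig import ctrl,viewer,models
def cam(c):
    d=viewer.capture(c);f=210/np.tan(np.radians(d['vertical_fov']/2))
    d['K']=np.array([[f,0,d['cx']],[0,f,d['cy']],[0,0,1]]);return d
def onz(d,px,z):
    u=cv2.undistortPoints(np.float64(px).reshape(-1,1,2),d['K'],np.array(d['dist'])).reshape(-1,2)
    r=np.c_[u,np.ones(len(u))]@d['pose'][:3,:3].T;o=d['pose'][:3,3]
    return o+r*((z-o[2])/r[:,2])[:,None]
def proj(d,P):
    T=np.linalg.inv(d['pose']);return cv2.projectPoints(np.float64(P).reshape(-1,1,3),cv2.Rodrigues(T[:3,:3])[0],T[:3,3],d['K'],np.array(d['dist']))[0].reshape(-1,2)
E
python3 - <<'E'
from h import *
im=cv2.imread('pics/top0.png')
a=cv2.resize(im[125:250,125:205],None,fx=4.6,fy=4.6,interpolation=cv2.INTER_CUBIC)
b=cv2.resize(im[165:250,325:415],None,fx=4.6,fy=4.6,interpolation=cv2.INTER_CUBIC)
o=np.zeros((580,800,3),np.uint8);o[:a.shape[0],:a.shape[1]]=a;o[:b.shape[0],380:380+b.shape[1]]=b
cv2.imwrite('pics/crop0.png',cv2.convertScaleAbs(o,alpha=1.7))
E
```

```text
(no output)
```

View pics/crop0.png

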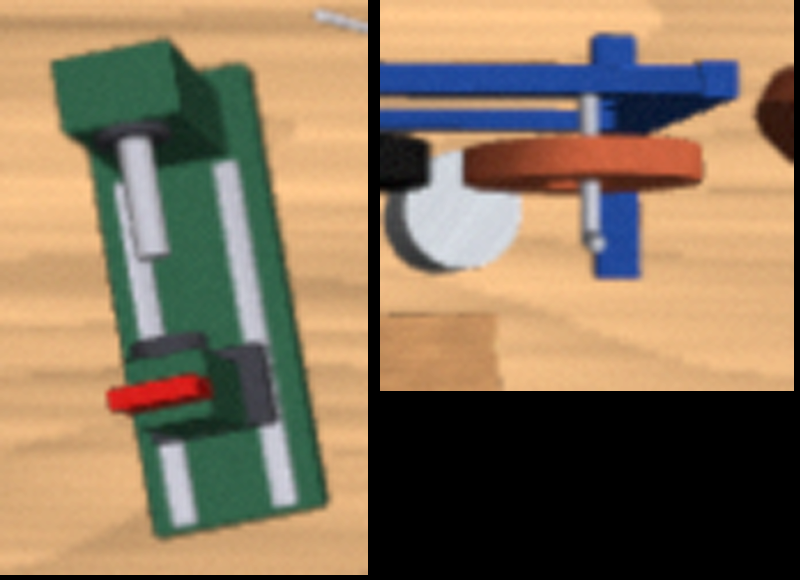

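The crop shows stand base corners at (250,66), (327,500), (157,537), headstock top, arbor from (137,135) to (152,255), and the handle at about (160,392). The rail's right end is at (738,78), hook tip at (597,243), and wheel top band y 135–190 over x 463–702. I'll fit poses to these.

```bash
python3 - <<'E'
from h import *
from scipy.optimize import least_squares
d=cam('top')
c1=lambda p:(np.array(p)+.5)/4.6-.5+[125,125]
c2=lambda p:(np.array(p)+.5-[380,0])/4.6-.5+[325,165]
# stand: model pts (own) and px
M=[[145,-55,33],[-145,-55,33],[-145,55,33],[10,0,135],[85,0,135]]
px=[c1(p) for p in [(250,66),(327,500),(157,537),(152,256),(137,137)]]
def W(q,M):
    c,s=np.cos(q[2]),np.sin(q[2]);M=np.array(M,float);return np.c_[q[0]+c*M[:,0]-s*M[:,1],q[1]+s*M[:,0]+c*M[:,1],M[:,2]]
r=least_squares(lambda q:(proj(d,W(q,M))-px).ravel(),[600,185,0]);q=r.x
print('stand',q,np.round(r.fun,1)); print('root/tip',W(q,[[85,0,125],[10,0,125]]))
h=onz(d,[c1(p) for p in [(107,390),(207,375),(210,395),(110,412)]],182);print('handle',h.mean(0),h)
w0=W(q,[[0,0,0]])[0]
c,s=np.cos(q[2]),np.sin(q[2]);e=h.mean(0)-w0;print('handle own',c*e[0]+s*e[1],-s*e[0]+c*e[1])
# rack
ra=onz(d,[c2((738,62)),c2((738,95)),c2((380,66)),c2((380,92)),c2((597,243))],210);print('rail',ra)
wt=onz(d,[c2((463,155)),c2((702,155))],200);print('wheel ends',wt)
wt=onz(d,[c2((583,135)),c2((583,166))],250);print('wheel top edges',wt)
cv=cv2.imread('pics/top0.png').astype(int);m=(cv[:,:,2]>1.8*cv[:,:,1])&(cv[:,:,2]>60);
for x in range(345,394,8): 
    ys=np.flatnonzero(m[180:215,x])+180;print(x,ys.min(),ys.max())
print('spray',[(r['p'],r['at']) for r in models.boxes_of('top','spray')][:1])
E
```

```text
stand [5.92485800e+02 1.89374216e+02 2.05614220e-01] [-0.3 -1.6  0.4  1.8 -0.3  1.   0.8  0.2 -0.7 -1.4]
root/tip [[675.69534026 206.72853696 125.        ]
 [602.27515789 191.41590096 125.        ]]
handle [520.83900999 174.16382214 182.        ] [[522.07881689 202.34328304 182.        ]
 [531.00006026 148.00540419 182.        ]
 [520.14166562 146.02643354 182.        ]
 [510.13549718 200.2801678  182.        ]]
handle own -73.24308844692781 -0.2619824482433959
rail [[ 607.02055864 -430.49199148  210.        ]
 [ 589.02396701 -430.22021935  210.        ]
 [ 600.98755376 -235.40191665  210.        ]
 [ 586.99587048 -235.4281231   210.        ]
 [ 507.96790634 -352.21000162  210.        ]]
wheel ends [[ 555.07419481 -281.99033519  200.        ]
 [ 557.25653305 -413.27029802  200.        ]]
wheel top edges [[ 560.8026122  -334.28113533  250.        ]
 [ 544.82547087 -334.18280338  250.        ]]Traceback (most recent call last):
  File "<stdin>", line 22, in <module>
    return umr_minimum(a, axis, None, out, keepdims, initial, where)
ValueError: zero-size array to reduction operation minimum which has no identity
```

```bash
python3 -m pendant '0 0 -0.01 -0.18;0 0 -0.01 -0.18;0 0 -0.01 -0.18;0 0 -0.01 -0.18;0 0 -0.01 -0.18;0 0 -0.01 -0.18;0 0 -0.01 -0.18;0 0 -0.01 -0.108' 0 && python3 -m pendant '0.046 0.036 0 0;0.046 0.036 0 0;0.046 0.036 0 0;0.046 0.036 0 0;0.046 0.036 0 0;0.046 0.036 0 0;0.046 0.036 0 0;0.046 0.036 0 0;0.046 0.036 0 0;0.046 0.036 0 0' && python3 -m pendant '0.046 0.036 0 0;0.046 0.036 0 0;0.046 0.036 0 0;0 0 0 0'
python3 - <<'E'
from h import *
s=ctrl.sense();print(s['time_s'],s['eef_pos'],s['ee_rot'],s['joints'],s['force'])
d=cam('wrist');cv2.imwrite('pics/w1.png',d['color'][:,:,::-1]);np.savez('w1.npz',K=d['K'],dist=d['dist'],pose=d['pose'])
for q in ['tail_handle','arbor_tip','arbor_root','stand']:print(q,[(round(r['p'],2),np.round(r['at'],1).tolist()) for r in models.boxes_of('wrist',q)][:3])
E
```

```text
time_s: 2.35
eef_pos: [196.1, -487.0, 311.6]
ee_rot: [-0.0, 0.639, 0.769, 0.0]
force: [-0.6, -0.2, -0.2]
grip_width: -0.002
grip_force: 0.0
time_s: 3.6
eef_pos: [468.5, 31.9, 311.5]
ee_rot: [0.0, 0.641, 0.768, 0.0]
force: [0.7, -0.8, 0.3]
grip_width: -0.002
grip_force: 0.0
time_s: 4.1
eef_pos: [550.0, 187.9, 309.8]
ee_rot: [-0.001, 0.639, 0.769, -0.001]
force: [0.1, -1.0, -0.5]
grip_width: -0.002
grip_force: 0.0
4.1 [549.95741321 187.92986579 309.81932785] [-7.77603961e-04  6.39198599e-01  7.69041131e-01 -5.33926581e-04] [ 1.27622685e-01  4.03801926e-01  1.16896206e+00  4.10558175e-04
  1.57066998e+00 -5.62618589e-02] [ 0.12729431 -1.01716432 -0.46647315]
tail_handle [(0.94, [531.8, 193.4, 147.5])]
arbor_tip []
arbor_root [(0.88, [610.4, 205.8, 35.8])]
stand [(0.6, [611.2, 204.3, 31.3]), (0.52, [416.8, 11.2, 102.6])]
```

View pics/w1.png

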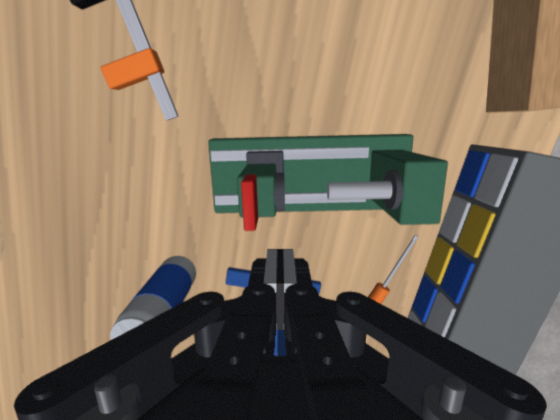

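The wrist view shows the stand nearly aligned with the image: base corners (209,139), (411,134), (211,212), arbor top line from (329,190) to (390,189), and the red plate at about (250,203). I'll refit using these.

```bash
cat >> h.py <<'E'
def W(q,M):
    c,s=np.cos(q[2]),np.sin(q[2]);M=np.array(M,float);return np.c_[q[0]+c*M[:,0]-s*M[:,1],q[1]+s*M[:,0]+c*M[:,1],M[:,2]]
E
python3 - <<'E'
from h import *
from scipy.optimize import least_squares
z=np.load('w1.npz');d={k:z[k] for k in z}
M=[[145,55,33],[-145,55,33],[-145,-55,33],[10,10,125],[10,-10,125],[85,0,125]]
px=np.array([(411,134.5),(209,139.5),(211,212.5),(329,183.5),(329,198.5),(393,190)])
r=least_squares(lambda q:(proj(d,W(q,M))-px).ravel(),[600,185,.18],loss='soft_l1');q=r.x
print(q,np.round((proj(d,W(q,M))-px),1).tolist(),W(q,[[85,0,125],[10,0,125]]))
for p in [(243,176),(257,229)]:print(onz(d,[p],182))
f=proj(d,[[550,187.9,309.8]]);print('tcp px',f)
im=cv2.imread('pics/w1.png');cv2.imwrite('pics/w1c.png',cv2.resize(im[125:250,195:455],None,fx=3,fy=3,interpolation=cv2.INTER_CUBIC))
E
```

```text
[5.93984682e+02 1.92276986e+02 1.99399582e-01] [[6.1, 0.6], [-2.8, -1.2], [1.6, 1.9], [-0.9, -1.4], [-1.4, 0.9], [1.3, -0.1]] [[677.3004651  209.11385735 125.        ]
 [603.78653866 194.25779397 125.        ]]
[[512.18389179 205.02946822 182.        ]]
[[533.22817938 156.08816514 182.        ]]
tcp px [[279.75710979 263.68487105]]
```

View pics/w1c.png

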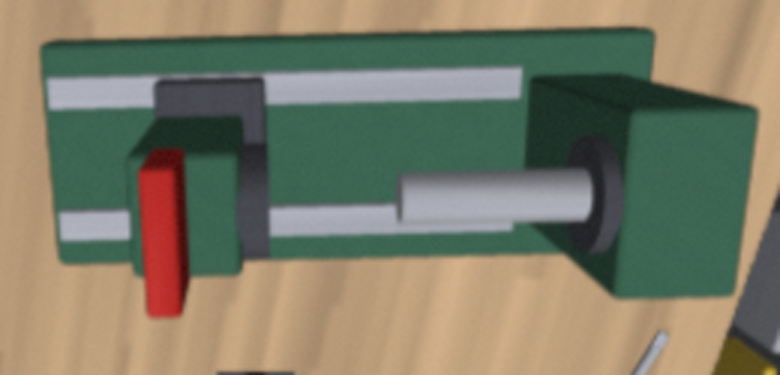

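```bash
python3 - <<'E'
from h import *
z=np.load('w1.npz');d={k:z[k] for k in z}
c=lambda p:(np.array(p)+.5)/3-.5+[195,125]
y=lambda a,b:np.arctan2(b[1]-a[1],b[0]-a[0])
A=onz(d,[c((399,199)),c((592,195))],125);print('arbor',A,y(A[0],A[1]))
for zz in (20,33):
    B=onz(d,[c((43,44)),c((654,31)),c((62,263)),c((555,254))],zz);print(zz,B,y(B[0],B[1]),y(B[2],B[3]),np.hypot(*(B[1]-B[0])[:2]),np.hypot(*(B[2]-B[0])[:2]))
H=onz(d,[c((139,168)),c((147,317)),c((183,315)),c((181,167))],182);print('handle',H,H.mean(0),y(H[1],H[0])-np.pi/2)
N=onz(d,[c((268,200))],125);print('nose',N)
print(d['pose'])
E
```

```text
arbor [[603.60493821 194.0417135  125.        ]
 [674.71356143 208.8815734  125.        ]] 0.2057399080951013
20 [[442.09071813 215.47271197  20.        ]
 [724.8200963  274.27421677  20.        ]
 [464.1948417  109.05381642  20.        ]
 [709.24335776 159.58884294  20.        ]] 0.2050548607097977 0.2033735027589071 288.77935910770964 108.69026455851592
33 [[444.93624373 216.80849844  33.        ]
 [719.17607365 273.84436355  33.        ]
 [466.37664418 113.58505557  33.        ]
 [704.06705967 162.60266091  33.        ]] 0.2050548607097976 0.2033735027589071 280.1081473702263 105.42660921728205
handle [[511.01020367 200.37642445 182.        ]
 [520.7075998  152.34636755 182.        ]
 [532.06606331 155.16952992 182.        ]
 [523.69076935 203.05299226 182.        ]] [521.86865903 177.73632855 182.        ] 0.19922436720562398
nose [[555.1671232 184.6210149 125.       ]]
[[ 9.83165408e-01  1.75483386e-01  5.09054194e-02  5.36855912e+02]
 [ 1.82709228e-01 -9.41502073e-01 -2.83180480e-01  2.59958716e+02]
 [-1.76591149e-03  2.87714142e-01 -9.57714704e-01  4.52941990e+02]
 [ 0.00000000e+00  0.00000000e+00  0.00000000e+00  1.00000000e+00]]
```

```bash
python3 -m pendant '-0.005 0.002 -0 -0.02;0 0 0.04 0;0 0 0.04 0;0 0 0.04 0;0 0 0.03 0;0 0 0.002 0;0 0 0 0' && python3 -m pendant '0 -0.008 0 0;0 -0.008 0 0;0 -0.008 0 0;0 -0.008 0 0;0 0 0 0' && python3 -m pendant '0 -0.008 0 0;0 -0.008 0 0;0 -0.006 0 0;0 0 0 0'
python3 - <<'E'
from h import *
d=cam('top');cv2.imwrite('pics/t2.png',d['color'][:,:,::-1])
for q in ['tail_handle']:print(q,[(round(r['p'],2),np.round(r['at'],1).tolist()) for r in models.boxes_of('top',q)][:3])
E
```

```text
time_s: 5.22
eef_pos: [553.0, 180.2, 160.7]
ee_rot: [0.001, 0.633, 0.774, 0.001]
force: [0.3, 0.3, 0.3]
grip_width: -0.003
grip_force: 0.0
time_s: 5.85
eef_pos: [520.0, 174.1, 159.3]
ee_rot: [-0.001, 0.633, 0.774, -0.0]
force: [0.1, -0.1, -0.9]
grip_width: -0.001
grip_force: 0.0
time_s: 6.35
eef_pos: [500.8, 170.1, 159.4]
ee_rot: [0.002, 0.633, 0.774, 0.002]
force: [14.6, 2.8, -6.5]
grip_width: -0.001
grip_force: 7.4
tail_handle [(0.71, [489.3, 148.9, 92.3])]
```

```bash
python3 -m pendant '0 0.012 0 0;0 0 -0.05 0;0 0 -0.05 0;0 0 -0.06 0.187;0 0 0 0' 0.6 && python3 -m pendant '-0.058 0.004 0 0;-0.058 0.004 0 0;-0.058 0.004 0 0;-0.058 0.004 0 0;-0.058 0.004 0 0;-0.058 0.004 0 0;-0.058 0.004 0 0;-0.058 0.004 0 0;-0.055 0.004 0 0;0 0 0 0' 
python3 - <<'E'
from h import *
s=ctrl.sense();print(s['time_s'],s['eef_pos'],s['ee_rot'],s['joints'],s['force'])
d=cam('wrist');cv2.imwrite('pics/w3.png',d['color'][:,:,::-1]);np.savez('w3.npz',K=d['K'],dist=d['dist'],pose=d['pose'])
for q in ['wheel','buff']:print(q,[(round(r['p'],2),np.round(r['at'],1).tolist()) for r in models.boxes_of('wrist',q)][:3])
d=cam('top')
for q in ['tail_handle']:print(q,[(round(r['p'],2),np.round(r['at'],1).tolist()) for r in models.boxes_of('top',q)][:3])
E
```

```text
time_s: 7.08
eef_pos: [511.6, 172.3, 323.0]
ee_rot: [0.002, 0.703, 0.711, 0.002]
force: [0.2, 0.2, -0.6]
grip_width: 0.601
grip_force: 0.0
time_s: 8.32
eef_pos: [552.7, -349.3, 315.5]
ee_rot: [-0.003, 0.704, 0.711, -0.0]
force: [0.3, 0.2, -0.5]
grip_width: 0.603
grip_force: 0.0
8.325 [ 552.68960641 -349.31361161  315.53937136] [-3.11543227e-03  7.03626666e-01  7.10562928e-01 -3.66645321e-04] [-7.42266984e-01  5.94019038e-01  8.64407985e-01 -4.98127263e-04
  1.68941996e+00 -7.52133832e-01] [ 0.31837624  0.16486508 -0.45311022]
wheel [(0.98, [381.8, -454.2, 113.5]), (0.87, [581.5, -536.2, 110.0]), (0.78, [550.8, -336.2, 244.7])]
buff [(0.64, [545.9, -233.6, 238.3])]
tail_handle [(0.78, [490.6, 157.4, 143.7]), (0.4, [547.9, -66.2, 165.5]), (0.16, [549.7, -204.9, 228.6])]
```

View pics/w3.png

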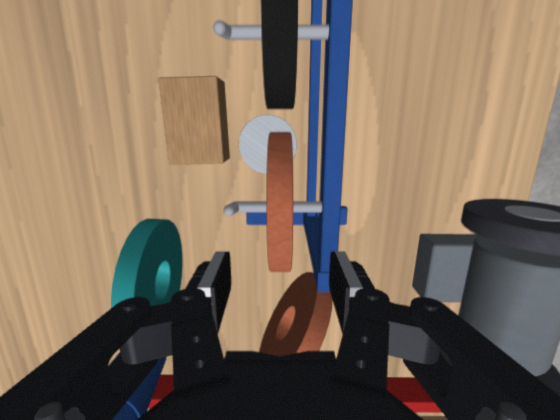

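The wrist view shows the hung wheel as a band at columns 267–293, rows 133–271. The hook bar is at row about 207, running from (235,208) to (320,207), and the fingers straddle the wheel.

```bash
python3 - <<'E'
from h import *
z=np.load('w3.npz');d={k:z[k] for k in z}
print('hook',onz(d,[(240,207.5),(320,207)],200))
print('rail L edge top',onz(d,[(331,40),(318,285),(351,40)],210))
t=proj(d,[[553,-350,250],[543,-350,250],[563,-350,250],[553,-350,185]]);print(t)
r=t[0][1];print('top band',onz(d,[(267.3,r),(293.3,r)],250))
print('ends',onz(d,[(280,133),(280,271)],200))
E
```

```text
hook [[ 516.15843913 -352.22743443  200.        ]
 [ 588.64286484 -350.95633376  200.        ]]
rail L edge top [[ 589.32377828 -217.97663179  210.        ]
 [ 589.07856243 -424.72174299  210.        ]
 [ 604.28667854 -217.81912319  210.        ]]
[[280.51175274 223.91030451]
 [267.06206664 223.76613057]
 [293.96367605 224.05392472]
 [280.67354783 201.27283942]]
top band [[ 543.17666968 -350.11147624  250.        ]
 [ 562.50422104 -349.89256292  250.        ]]
ends [[ 551.79034538 -286.34201687  200.        ]
 [ 553.06824496 -415.81937995  200.        ]]
```

```bash
python3 -m pendant '0 0 0 0;-0.001 0 0.035 0;0 0 0.03 0;0 0 0.02 0;0 0 0.011 0;0 0 0 0' 0.45 && python3 -m pendant '0 0 0 0;0 0 0 0;0 0 0 0;0 0 0 0;0 0 0 0' 0 70
```

```text
time_s: 9.32
eef_pos: [553.9, -347.0, 223.2]
ee_rot: [-0.0, 0.702, 0.712, -0.0]
force: [-0.9, 0.1, -0.2]
grip_width: 0.446
grip_force: 0.0
time_s: 9.95
eef_pos: [554.4, -347.5, 224.7]
ee_rot: [0.001, 0.702, 0.712, 0.0]
force: [0.8, 1.6, 5.4]
grip_width: 0.102
grip_force: 70.4
```

```bash
python3 - <<'E'
from h import *
s=ctrl.sense();print(s['eef_pos'],s['grip_width'],s['grip_force'],s['force'],s['wrist_torque'])
d=cam('wrist');cv2.imwrite('pics/w4.png',d['color'][:,:,::-1])
E
```

```text
[ 554.37103047 -347.53905988  224.74899307] 0.10207325698226263 70.38941726088524 [0.83769129 1.58110264 5.35338092] [ 0.08401269 -0.13432761 -0.05415659]
```

View pics/w4.png

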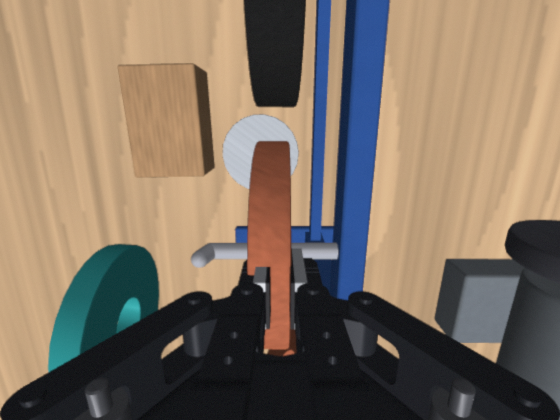

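The wheel's rim sits between the pads (columns 268–292), with hook and neighbours clear. Lift 20 mm and check.

```bash
python3 -m pendant '0 0 -0.005 0;0 0 -0.005 0;0 0 -0.005 0;0 0 -0.005 0;0 0 0 0;0 0 0 0' 0 90
python3 - <<'E'
from h import *
d=cam('top');cv2.imwrite('pics/t4.png',d['color'][:,:,::-1])
s=cam('scene');cv2.imwrite('pics/s4.png',s['color'][:,:,::-1])
print([(round(r['p'],2),np.round(r['at'],1).tolist()) for r in models.boxes_of('scene','wheel')][:3])
a=cv2.resize(d['color'][165:245,320:410],None,fx=4,fy=4,interpolation=2)[:,:,::-1];b=cv2.resize(s['color'][165:245,165:265],None,fx=4,fy=4,interpolation=2)[:,:,::-1]
cv2.imwrite('pics/c4.png',np.hstack([a,b]))
E
```

```text
time_s: 10.75
eef_pos: [553.9, -347.2, 243.1]
ee_rot: [-0.0, 0.703, 0.712, 0.0]
force: [-0.4, -1.3, -6.2]
grip_width: 0.099
grip_force: 88.7
[(0.93, [385.0, -500.3, 106.6]), (0.85, [558.6, -345.5, 220.4]), (0.7, [587.8, -559.8, 117.5])]
```

View pics/c4.png

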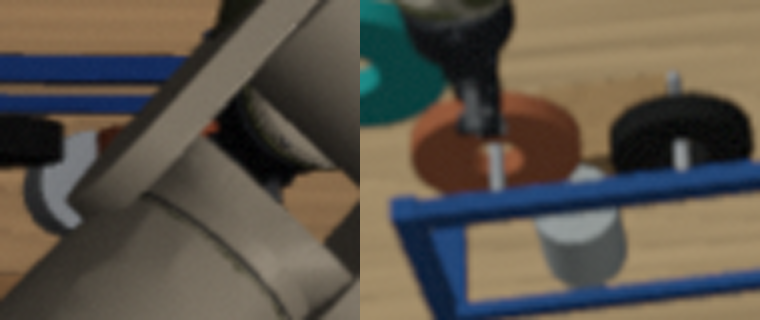

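```bash
python3 -m pendant '0 -0.008 0 0;0 -0.01 0 0;0 -0.01 0 0;0 0 0 0' && python3 -m pendant '0 -0.01 0 0;0 -0.015 0 0;0 -0.015 0 0;0 -0.015 0 0;0 -0.015 0 0;0 0 0 0'
```

```text
time_s: 11.4
eef_pos: [525.2, -347.8, 243.7]
ee_rot: [0.0, 0.703, 0.711, -0.0]
force: [0.2, -0.2, -6.2]
grip_width: 0.096
grip_force: 88.5
time_s: 12.15
eef_pos: [455.2, -348.7, 243.6]
ee_rot: [0.0, 0.703, 0.711, -0.0]
force: [1.0, -0.1, -5.9]
grip_width: 0.094
grip_force: 88.5
```

```bash
python3 -m pendant '0 0 -0.025 0;0 0 -0.03 0;0 0 -0.02 0;0.03 0 0 0;0.05 0 0 0;0.05 0 0 0;0.05 0 0 0;0.05 0 0 0;0.05 0 0 0;0.05 0 0 0' && python3 -m pendant '0.05 0 0 0;0.049 0.005 0 0;0.036 0.036 0 0;0.036 0.036 0 0;0.034 0.037 0 0;0 0 0 -0.096;0 0 0 -0.096;0 0 0 0;0 0 0 0'
python3 - <<'E'
from h import *
s=ctrl.sense();print(s['time_s'],s['eef_pos'],2*np.arctan2(s['ee_rot'][2],s['ee_rot'][1])-np.pi/2,s['grip_width'],s['force'])
for c in ['wrist','scene','top']:
    d=cam(c);cv2.imwrite(f'pics/{c}5.png',d['color'][:,:,::-1]);np.savez(f'{c}5.npz',K=d['K'],dist=d['dist'],pose=d['pose'])
s=cv2.imread('pics/scene5.png');w=cv2.imread('pics/wrist5.png')
p=proj(d:=dict(np.load('scene5.npz')),[[570,187,250]])[0].astype(int);print(p)
a=cv2.resize(s[p[1]-50:p[1]+60,p[0]-45:p[0]+45],None,fx=3.8,fy=3.8,interpolation=2)
print(a.shape);o=np.zeros((420,800,3),np.uint8);o[:a.shape[0],:a.shape[1]]=a[:420];o[:420,360:800]=w[:,60:500];cv2.imwrite('pics/c5.png',o)
E
```

```text
time_s: 13.4
eef_pos: [451.7, -16.8, 318.6]
ee_rot: [0.0, 0.702, 0.712, 0.0]
force: [0.1, 0.4, -6.1]
grip_width: 0.095
grip_force: 88.5
time_s: 14.52
eef_pos: [563.0, 188.0, 318.3]
ee_rot: [0.0, 0.632, 0.775, 0.0]
force: [-0.4, 0.5, -6.2]
grip_width: 0.097
grip_force: 89.5
14.525 [562.9987809  187.99928528 318.34439929] 0.20325438279530172 0.09708437935732514 [-0.38559032  0.5165067  -6.24843129]
[376 180]
(418, 342, 3)
```

View pics/c5.png

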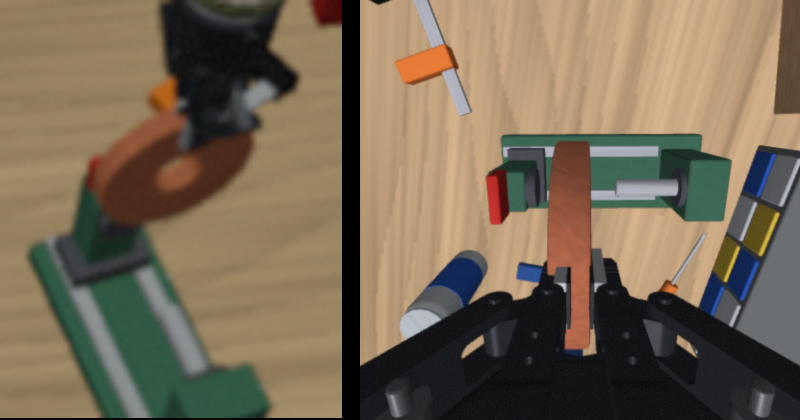

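The scene crop shows the wheel hanging in the gripper with bore at (180,172). The wrist view shows the wheel between the tailstock (left) and the arbor end at (617,188), with free space both sides. I'll fit the wheel's pose in the grip.

```bash
cat > fit.py <<'E'
from h import *
from scipy.optimize import minimize
import sys
tag=sys.argv[1];tcp=np.array(eval(sys.argv[2]));yaw=float(sys.argv[3])
cams=[]
for c in sys.argv[4].split(','):
    d=dict(np.load(f'{c}{tag}.npz'));im=cv2.imread(f'pics/{c}{tag}.png');hsv=cv2.cvtColor(im,cv2.COLOR_BGR2HSV)
    h,s,v=cv2.split(hsv);red=((h<9)|(h>176))&(s>110)&(s<205)&(v>50)
    wood=((h>=11)&(h<35)&(s>50)&(v>90))|((h>50)&(h<95)&(s>60))
    p=proj(d,[tcp-[0,0,40]])[0];m=np.zeros(red.shape,bool);r=130 if c=='wrist' else 50
    m[max(0,int(p[1]-r)):int(p[1]+r),max(0,int(p[0]-r)):int(p[0]+r)]=1
    cams.append((d,red&m,wood,c))
    print(c,(red&m).sum())
th=np.linspace(0,2*np.pi,90)
def pts(q,R):
    a=np.array([np.cos(yaw+q[4]),np.sin(yaw+q[4]),0]);b=np.array([-a[1],a[0],0]);zz=np.array([0,0,1.])
    ax=a*np.cos(q[3])+zz*np.sin(q[3]);up=zz*np.cos(q[3])-a*np.sin(q[3])
    c0=tcp+a*q[0]+b*q[1]+zz*q[2]
    return [c0+s*10*ax+R*(np.cos(th)[:,None]*b+np.sin(th)[:,None]*up) for s in(-1,1)]
def sil(d,q):
    hull=cv2.convexHull(np.float32(np.vstack([proj(d,P) for P in pts(q,65)])))
    im=np.zeros((420,560),np.uint8);cv2.fillPoly(im,[np.int32(hull*16)],255,cv2.LINE_AA,4)
    im=im.astype(float)/255
    holes=[]
    for P in pts(q,20):
        g=np.zeros((420,560),np.uint8);cv2.fillPoly(g,[np.int32(proj(d,P)*16)],255,cv2.LINE_AA,4);holes.append(g/255.)
    return im-holes[0]*holes[1]
def cost(q):
    e=0
    for d,red,wood,c in cams:
        S=sil(d,q);e+=(((1-S)*red).sum()+(S*wood).sum())/red.sum()
    return e+ .02*(q[3]/.1)**2+.02*(q[4]/.1)**2
best=min((minimize(cost,[0,y0,z0,0,0],method='Nelder-Mead',options=dict(initial_simplex=np.array([[0,y0,z0,0,0]]+[list(np.array([0,y0,z0,0,0])+np.eye(5)[i]*[4,5,5,.05,.05][i]) for i in range(5)]),maxiter=400)) for y0 in(0,) for z0 in(-40,-34)),key=lambda r:r.fun)
print('axial,lateral,dz,tilt,yaw',np.round(best.x,3),best.fun)
E
python3 fit.py 5 '[563,188,318.3]' 0.203 scene,wrist; python3 fit.py 5 '[563,188,318.3]' 0.203 scene
```

```text
scene 63
wrist 7055
axial,lateral,dz,tilt,yaw [ -3.508  -6.98  -37.213  -0.082   0.126] 1.3658088778870054
scene 63
axial,lateral,dz,tilt,yaw [  1.768 -12.053 -28.737  -0.123   0.095] 1.0448249024023346
```

```bash
python3 - <<'E'
from h import *
im=cv2.cvtColor(cv2.imread('pics/scene5.png'),cv2.COLOR_BGR2HSV)
x0,y0=376-45,180-50
for p in [(120,190),(150,210),(230,160),(180,172),(140,140)]:print(p,im[int(y0+p[1]/3.8),int(x0+p[0]/3.8)])
print('wood',im[y0+2,x0+2],im[y0+100,x0+3],im[y0+60,x0+85])
w=cv2.cvtColor(cv2.imread('pics/wrist5.png'),cv2.COLOR_BGR2HSV)
for p in [(270,160),(275,250)]:print(w[p[1],p[0]])
E
sed -i 's/(h<9)|(h>176))&(s>110)&(s<205)/(h<12)|(h>176))\&(s>120)\&(s<205)/; s/(h>=11)&(h<35)/(h>=13)\&(h<35)/' fit.py
python3 fit.py 5 '[563,188,318.3]' 0.203 scene,wrist; python3 fit.py 5 '[563,188,318.3]' 0.203 scene;python3 fit.py 5 '[563,188,318.3]' 0.203 wrist
```

```text
(120, 190) [  9 164  76]
(150, 210) [  9 166  77]
(230, 160) [  9 163  75]
(180, 172) [ 10 152 144]
(140, 140) [ 10 152 144]
wood [ 19  93 145] [ 18  89 149] [ 19  92 152]
[  8 151 110]
[  8 149 166]
scene 775
wrist 7694
axial,lateral,dz,tilt,yaw [ -2.303  -6.029 -34.759   0.      0.066] 0.3381096896277698
scene 775
axial,lateral,dz,tilt,yaw [ -1.385  -9.202 -36.543  -0.047   0.07 ] 0.12365421929053
wrist 7694
axial,lateral,dz,tilt,yaw [-4.7720e+00 -5.1350e+00 -4.2265e+01  4.0000e-03 -6.0000e-03] 0.12783000601397332
```

```bash
python3 -m pendant '0.003 0 0.03 0;0 0 0.03 0;0 0 0.03 0;0 0 0.03 0;0 0 0.02 0;0 0 0.01 0;0 0 0.004 0;0 0 0 0;0 0 0 0'
python3 - <<'E'
from h import *
s=ctrl.sense();print(s['time_s'],s['eef_pos'],2*np.arctan2(s['ee_rot'][2],s['ee_rot'][1])-np.pi/2,s['grip_width'],s['force'])
for c in ['wrist','scene','top']:
    d=cam(c);cv2.imwrite(f'pics/{c}6.png',d['color'][:,:,::-1]);np.savez(f'{c}6.npz',K=d['K'],dist=d['dist'],pose=d['pose'])
t=s['eef_pos'];import subprocess
for cs in ['scene','wrist']:print(subprocess.run(['python3','fit.py','6',str(list(t)),'0.204',cs],capture_output=True,text=True).stdout)
s=cv2.imread('pics/scene6.png');w=cv2.imread('pics/wrist6.png')
p=proj(dict(np.load('scene6.npz')),[t-[0,0,40]])[0].astype(int)
a=cv2.resize(s[p[1]-50:p[1]+60,p[0]-45:p[0]+45],None,fx=3.8,fy=3.8,interpolation=2)
o=np.zeros((420,800,3),np.uint8);o[:418,:342]=a;o[:,360:]=w[:,60:500];cv2.imwrite('pics/c6.png',o)
E
```

```text
time_s: 15.8
eef_pos: [562.7, 190.9, 165.1]
ee_rot: [0.0, 0.631, 0.776, 0.0]
force: [-0.2, -0.1, -6.1]
grip_width: 0.097
grip_force: 89.5
15.8 [562.68060631 190.85491569 165.08378405] 0.20492718479603322 0.09671425989566101 [-0.19111831 -0.11590343 -6.14349597]
scene 590
axial,lateral,dz,tilt,yaw [-1.3180e+00 -1.1896e+01 -3.1936e+01 -1.8000e-02  4.8000e-02] 0.10326142680641673

wrist 6859
axial,lateral,dz,tilt,yaw [-3.6790e+00 -5.1680e+00 -4.2304e+01  2.3000e-02  4.0000e-03] 0.023309487037379218
```

View pics/c6.png

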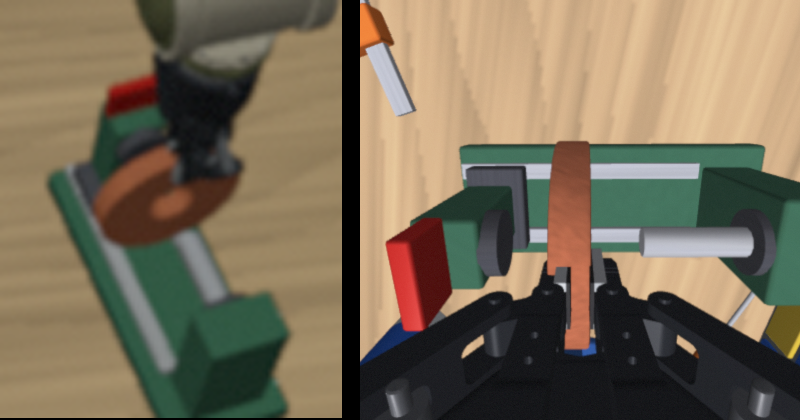

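The wrist view shows arbor tip centre at about full-pixel (341,242), root (450,243), and nose at (195,245), with the wheel clear between. Compare arbor with wheel centre in the same camera.

```bash
python3 - <<'E'
from h import *
d=dict(np.load('wrist6.npz'));yaw=.2049;t=np.array([562.68,190.85,165.08])
a=np.array([np.cos(yaw),np.sin(yaw)]);b=np.array([-a[1],a[0]])
for n,p,z in [('tip c',(341,242),125),('root',(450,243),125),('nose',(205,244),125)]:
    P=onz(d,[p],z)[0];e=(P-t)[:2];print(n,P,'axial',e@a,'lat',e@b)
for z in (122.8,):print(proj(d,[list(t[:2]-5.2*b+a*52)+[z]]), 'arbor px edges rows ~228..257')
E
```

```text
tip c [603.63740165 194.59397197 125.        ] axial 40.862410720298705 lat -4.667918826758795
root [675.33549902 208.63371815 125.        ] axial 113.91733637301539 lat -5.510223673992304
nose [515.21641683 174.81154125 125.        ] axial -49.73404165252357 lat -6.045575825579433
[[356.82550805 241.42555214]] arbor px edges rows ~228..257
```

```bash
python3 -m pendant '0 0.008 0 0;0 0.008 0 0;0 0.009 0 0;0 0.009 0 0;0 0.009 0 0;0 0 0 0' && python3 -m pendant '0 0.009 0 0;0 0.009 0 0;0 0.01 0 0;0 0.01 0 0;0 0 0 0'
```

```text
time_s: 16.7
eef_pos: [604.9, 199.6, 164.0]
ee_rot: [-0.0, 0.631, 0.776, -0.0]
force: [-0.3, -0.7, -6.3]
grip_width: 0.094
grip_force: 89.7
time_s: 17.32
eef_pos: [642.2, 207.3, 163.9]
ee_rot: [-0.0, 0.631, 0.776, -0.0]
force: [-0.4, -1.0, -5.9]
grip_width: 0.096
grip_force: 89.6
```

```bash
python3 -m pendant '0 0 0.002 0;0 0 0.002 0;0 0 0.001 0;0 0 0 0' && python3 -m pendant '0 0 0.001 0;0 0 0.001 0;0 0 0 0' && python3 -m pendant '0 0 0.001 0;0 0 0.001 0;0 0 0 0'
```

```text
time_s: 17.82
eef_pos: [641.6, 207.3, 159.3]
ee_rot: [-0.0, 0.631, 0.776, -0.0]
force: [-0.3, 0.2, -6.6]
grip_width: 0.098
grip_force: 89.6
time_s: 18.2
eef_pos: [641.6, 207.3, 157.2]
ee_rot: [-0.0, 0.631, 0.776, -0.0]
force: [0.4, 0.1, -6.2]
grip_width: 0.096
grip_force: 89.6
time_s: 18.58
eef_pos: [641.7, 207.3, 155.3]
ee_rot: [-0.0, 0.631, 0.776, 0.0]
force: [0.1, -0.1, -6.2]
grip_width: 0.097
grip_force: 89.6
```

```bash
python3 -m pendant '0 0 0.001 0;0 0 0 0;0 0 0 0' && python3 -m pendant '0 0 0.001 0;0 0 0 0;0 0 0 0'
```

```text
time_s: 18.95
eef_pos: [641.8, 207.3, 155.0]
ee_rot: [0.0, 0.631, 0.776, 0.0]
force: [-2.8, -0.6, 1.2]
grip_width: 0.094
grip_force: 90.7
time_s: 19.32
eef_pos: [641.9, 207.4, 154.9]
ee_rot: [0.001, 0.631, 0.776, 0.001]
force: [-4.1, -1.7, 7.7]
grip_width: 0.095
grip_force: 91.8
```

```bash
python3 -c "
from h import *
s=ctrl.sense();print(s['eef_pos'],s['force'])
d=cam('wrist');cv2.imwrite('pics/wrist7.png',d['color'][:,:,::-1]);np.savez('wrist7.npz',K=d['K'],dist=d['dist'],pose=d['pose'])
import subprocess
print(subprocess.run(['python3','fit.py','7',str(list(s['eef_pos'])),'0.204','wrist'],capture_output=True,text=True).stdout)"
```

```text
[641.85627749 207.36913356 154.87124535] [-4.12292853 -1.66225025  7.717627  ]
wrist 6817
axial,lateral,dz,tilt,yaw [-3.5570e+00 -5.2430e+00 -4.2863e+01  2.8000e-02  2.0000e-03] 0.01834845937682474
```

```bash
python3 -m pendant '0 0 -0.001 0;0 0 0 0' && python3 -m pendant '0 0 0 0;0 0 0 0;0 0 0 0;0 0 0 0' 0.3
python3 - <<'E'
from h import *
d=cam('wrist');cv2.imwrite('pics/wrist8.png',d['color'][:,:,::-1])
E
```

```text
time_s: 19.62
eef_pos: [641.8, 207.4, 154.9]
ee_rot: [0.0, 0.631, 0.776, 0.0]
force: [-3.1, -0.0, 5.0]
grip_width: 0.097
grip_force: 90.9
time_s: 20.12
eef_pos: [641.7, 207.3, 154.2]
ee_rot: [0.0, 0.631, 0.776, 0.0]
force: [0.8, -0.4, -0.2]
grip_width: 0.304
grip_force: 0.0
```

View pics/wrist8.png

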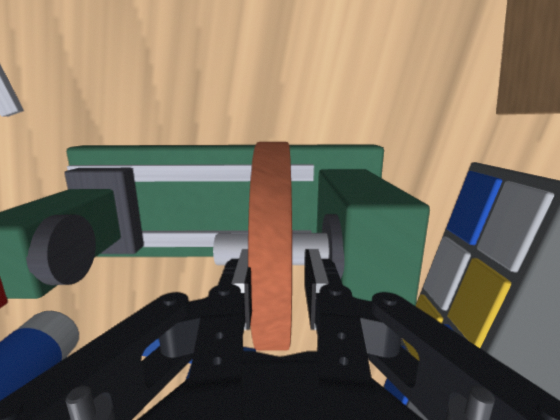

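```bash
python3 -m pendant '0 -0.003 0 0;0 0 0 0;0 0 -0.015 0;0 0 -0.03 0;0 0 -0.045 0;0 0 -0.045 0;0 0 0 0' 0.38 && python3 -m pendant '-0.005 -0.04 0 0;0 -0.05 0 0;0 -0.05 0 0;0 -0.055 0 0;0 0 0 0' 0
python3 - <<'E'
from h import *
s=ctrl.sense();print(s['eef_pos'],s['joints'],s['force'])
d=cam('wrist');cv2.imwrite('pics/wrist9.png',d['color'][:,:,::-1])
print([(round(r['p'],2),np.round(r['at'],1).tolist()) for r in models.boxes_of('wrist','tail_handle')][:3])
d=cam('top');cv2.imwrite('pics/top9.png',d['color'][:,:,::-1]);d=cam('scene')
for c in ('top','scene'):print([(round(r['p'],2),np.round(r['at'],1).tolist()) for r in models.boxes_of(c,'wheel')][:4])
E
```

```text
time_s: 21.05
eef_pos: [639.6, 206.9, 294.6]
ee_rot: [0.003, 0.631, 0.776, 0.003]
force: [0.9, 0.2, -0.2]
grip_width: 0.381
grip_force: 0.0
time_s: 21.68
eef_pos: [445.9, 161.9, 289.7]
ee_rot: [-0.0, 0.631, 0.776, -0.0]
force: [1.0, 1.2, 0.5]
grip_width: -0.004
grip_force: 0.0
[445.90623782 161.90215427 289.65065879] [ 1.00594189e-01  1.62057174e-01  1.53693582e+00  1.46949051e-05
  1.44321512e+00 -1.04672594e-01] [1.01446048 1.20750553 0.54447958]
[(0.77, [484.8, 182.7, 146.3]), (0.62, [575.7, 196.6, 30.6])]
[(0.73, [568.4, -564.7, 123.0]), (0.69, [637.5, 194.0, 153.4]), (0.63, [377.2, -471.1, 149.9])]
[(0.93, [384.4, -492.1, 110.7]), (0.74, [583.6, -559.2, 120.3]), (0.68, [648.6, 189.8, 143.4])]
```

View pics/wrist9.png

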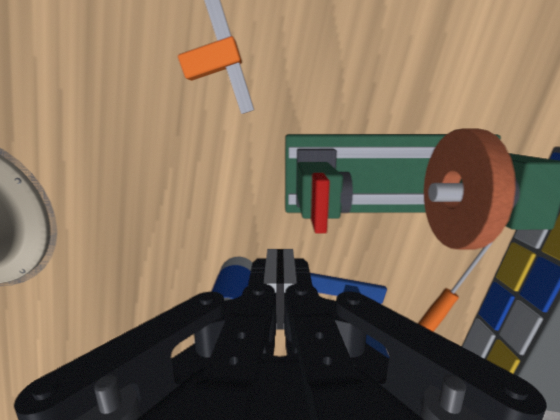

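The wheel hangs on the arbor at (470,190) with the arbor end protruding. The tailstock plate is at (320,205), right of the shut fingers at (280,260). Now I'll lower and push home.

```bash
python3 -m pendant '0 0 0.045 0;0 0 0.045 0;0 0 0.03 0;0 0 0.01 0;0 0 0 0;0 0 0 0' && python3 -m pendant '0 0.008 0 0;0 0.01 0 0;0 0.012 0 0;0 0.012 0 0;0 0.012 0 0;0 0.012 0 0;0 0.012 0 0;0 0 0 0' && python3 -m pendant '0 0.01 0 0;0 0.008 0 0;0 0.005 0 0;0 0 0 0'
```

```text
time_s: 22.72
eef_pos: [449.6, 162.2, 160.5]
ee_rot: [0.001, 0.631, 0.776, 0.001]
force: [0.4, -0.3, 0.5]
grip_width: 0.003
grip_force: 0.0
time_s: 23.72
eef_pos: [526.2, 178.0, 158.9]
ee_rot: [0.0, 0.631, 0.776, 0.0]
force: [-0.2, 0.6, 0.3]
grip_width: -0.0
grip_force: 0.0
time_s: 24.22
eef_pos: [548.3, 182.8, 159.2]
ee_rot: [0.0, 0.631, 0.776, 0.0]
force: [-0.1, -0.9, 0.6]
grip_width: 0.002
grip_force: 0.0
```

```bash
python3 - <<'E'
from h import *
for c in('wrist','top'):
    d=cam(c);cv2.imwrite(f'pics/{c}10.png',d['color'][:,:,::-1])
    print([(round(r['p'],2),np.round(r['at'],1).tolist()) for r in models.boxes_of(c,'tail_handle')][:3])
E
python3 -m pendant '0 0.004 0 0;0 0.004 0 0' && python3 -m pendant '0 0.003 0 0;0 0.002 0 0' && python3 -m pendant '0 0.002 0 0;0 0 0 0'
```

```text
[(0.68, [570.9, 210.3, 143.6])]
[]
time_s: 24.68
eef_pos: [555.6, 184.3, 159.6]
ee_rot: [-0.0, 0.631, 0.776, -0.0]
force: [-5.1, -1.3, 3.6]
grip_width: 0.001
grip_force: 2.2
time_s: 24.92
eef_pos: [560.0, 185.2, 159.4]
ee_rot: [-0.001, 0.631, 0.776, -0.001]
force: [-15.1, -3.3, 10.8]
grip_width: 0.001
grip_force: 7.4
time_s: 25.18
eef_pos: [560.0, 185.3, 159.5]
ee_rot: [-0.002, 0.631, 0.776, -0.003]
force: [-20.4, -5.9, 12.8]
grip_width: 0.001
grip_force: 10.7
```

```bash
python3 -m pendant '0 0.002 0 0;0 0 0 0' && python3 -m pendant '0 -0.01 0 0;0 -0.012 0 0;0 0 -0.04 0;0 0 -0.05 0;0 0 -0.04 0;0 0 0 0;0 0 0 0'
python3 - <<'E'
from h import *
d=cam('wrist');w=d['color'][:,:,::-1]
t=cam('top')['color'][:,:,::-1];a=cv2.resize(t[120:245,120:200],None,fx=3.36,fy=3.36,interpolation=2)
cv2.imwrite('pics/c11.png',np.hstack([a,w[:,60:]]))
E
```

```text
time_s: 25.42
eef_pos: [560.1, 185.3, 159.5]
ee_rot: [-0.004, 0.631, 0.776, -0.005]
force: [-32.7, -8.9, 19.7]
grip_width: -0.001
grip_force: 17.0
time_s: 26.3
eef_pos: [542.8, 181.6, 288.3]
ee_rot: [-0.0, 0.631, 0.776, -0.0]
force: [0.9, -0.7, -0.3]
grip_width: 0.001
grip_force: 0.0
```

View pics/c11.png

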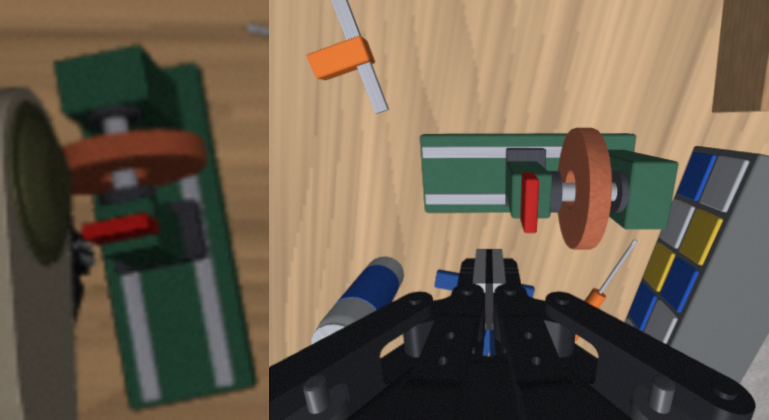

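The wheel hangs at (585,188) on the arbor, captive between the headstock flange and the tailstock nose at (557,190), with the arm clear. Handing in.

```bash
python3 -c "
from rig import ctrl
print(ctrl.finish_job())"
```

```text
the job is handed in; nothing more can be done
None
```

The brick-red wheel now hangs on the truing stand's arbor, with the tailstock pushed home against its stop and the arm clear; I handed the job in at about 26 s, and no verdict was shown.

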